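# Third hand: hold a drawer handle on its holes

### The job

Pick up the loose dark bow handle and hold it against the pale-blue front of the drawer that stands in the holding board, both feet flush on the face and centred over the two drilled holes, so that I can drive the screws from inside the drawer. Bring it on gently, never pressing on the painted front with more than 30 N, then keep a steady push of about 10 N (anything from 5 to 18 N will do) and finish like that, still gripping and pressing: do not let go. Leave everything else on the worktop where it is.

Things in the scene. Friction and masses are not known exactly. Their poses are not given: they have to be found in the camera images.
- handle: Loose dark-steel bow handle, 90 g, lying flat: straight grip bar 80 mm long, 9 mm thick, ends sloping to two feet 128 mm apart (143 mm over all); 12 mm high throughout. Origin: middle of the bar, on the underside. y along the bar, x level from bar to feet, z up. The feet's flat ends are at x = 36 mm: 31 mm clear between bar and face. Same either way up, either end first.
- foot_left (a point): Centre of the flat end (15 mm wide, 12 mm high) of the handle's +y foot; in the handle's frame (36, 64, 6) mm. Same axes as the handle.
- foot_right (a point): Centre of the flat end of the handle's -y foot; in the handle's frame (36, -64, 6) mm. Same axes as the handle.
- drawer: Fixed wooden drawer, open on top, in a plywood holding board. Rigid pale-blue upright front 300 mm wide, 18 thick, its top edge 132 mm above the worktop; box 250 mm deep behind it, 109 mm high. The board is 12 mm high, 370 wide, and ends 10 mm ahead of the front. Origin: on the worktop below the middle of the front's outer face. x points into that face, away from the robot, y left along it, z up.
- hole_left (a point): Centre of the left (+y) screw hole, a dark disc 12 mm across (oversize, for an M4 screw with a washer) on the front's outer face: 64 mm left of the front's middle, 45 mm below its top edge, 87 mm above the worktop. Drilled through, so also seen from inside the drawer; a yellow tape tab 12 mm wide lies over the top edge right above it. Axes as the drawer.
- hole_right (a point): Centre of the right (-y) screw hole, 64 mm right of the front's middle, otherwise like the left one.
- screwdriver: Bystander: loose screwdriver, 190 mm long, lying on the worktop. It and the handle may lie on either side. Origin near its middle, x along it towards the tip.
- screw_tray: Bystander: red open tray with screws, 110 x 85 x 25 mm high, origin under its centre.
- tape_measure: Bystander: yellow tape measure lying on its side, 70 x 66 x 38 mm high, origin under its centre.
- try_square: Bystander: try square lying flat, stock 20 x 95 x 16 mm high with its origin under the stock's centre, blade 150 mm towards its +x.
- jam_jar_a: Bystander: dark-red jam jar, 76 mm across, 115 mm high, origin under its centre.
- jam_jar_b: Bystander: another jam jar, the same.
- drinks_can: Bystander: drinks can, 66 mm across, 122 mm high, origin under its centre.
Not all that is in view belongs to the job. Of the things that look like the handle, the middle-sized one is meant.

How it is judged:
On the way:
1. the handle is gripped and lifted clear of the worktop, not yet touching the drawer (height (world z) of handle above 0.03 m and contact force between the fingers and handle above 0.5 N and contact force between handle and drawer below 0.1 N), for 0.2 s.
At the end, for the whole second after the job is handed in: Gripped and held up at the drawer front: each foot centre within 4 mm sideways and up or down of a hole's centre and within 3 mm of the face (either foot on either hole), the handle pressing on the drawer with 5 to 18 N through the last second, still, clear of the worktop (((x of foot_left in the frame of hole_left between -0.003 and 0.003 m and y of foot_left in the frame of hole_left between -0.004 and 0.004 m and z of foot_left in the frame of hole_left between -0.004 and 0.004 m and x of foot_right in the frame of hole_right between -0.003 and 0.003 m and y of foot_right in the frame of hole_right between -0.004 and 0.004 m and z of foot_right in the frame of hole_right between -0.004 and 0.004 m) or (x of foot_left in the frame of hole_right between -0.003 and 0.003 m and y of foot_left in the frame of hole_right between -0.004 and 0.004 m and z of foot_left in the frame of hole_right between -0.004 and 0.004 m and x of foot_right in the frame of hole_left between -0.003 and 0.003 m and y of foot_right in the frame of hole_left between -0.004 and 0.004 m and z of foot_right in the frame of hole_left between -0.004 and 0.004 m)) and contact force between handle and drawer between 5 and 18 N and contact force between the fingers and handle above 1 N and height (world z) of handle above 0.06 m and contact force between handle and table below 0.1 N and linear speed of handle below 0.02 m/s); the arm keeps its last pose, push and grip.
It fails at once if the painted front is pressed with more than 30 N (contact force between any of handle, the arm, the fingers and drawer above 30 N).
It fails at once if something else on the worktop is moved more than 20 mm (distance of any of screwdriver, screw_tray, tape_measure, try_square, jam_jar_a, jam_jar_b, drinks_can from where it was at the start of the episode above 0.02 m).
It also fails if it takes over 59 s, if anything falls off the work surface, if the arm or the gripper's body presses on something with over 40 N, if the wrist force passes 120 N, or if a joint passes its speed limit or range.

### The arm

A 6-joint arm with a two-finger parallel gripper is mounted at the origin on the work surface. World frame = base frame: x ahead of the robot, y to its left, z up, the work surface at z = 0. Lengths are in m, angles in rad, forces in N, time in s.
With the tool pointing down it reaches from about 0.35 to 0.975 m from the base axis. Payload 4.9 kg.
Tool frame: the origin (TCP) lies midway between the tips of the shut fingers; the grasp point (between the pads) lies behind it (manip.hold_point_z is the z of the grasp point in the tool frame, in m); z points along the fingers, y is the line along which they close (so a half turn about z gives the same grasp; the last joint's range is limited). The gripper opens to 85 mm and grips with 20 to 120 N. Pads are 22 mm wide; open, the fingers measure 114 mm over their backs; the gripper's body (76 mm by 85 mm) begins 54 mm behind the grasp point. The pads swing forward as they close: fully open they stand 13 mm farther back than shut.
Start: joints at [1.221, 0.053, 1.613, -0, 1.476, -0.119], TCP at [0.143, 0.608, 0.231] pointing down, gripper open.
Joint ranges: [-3.01, 3.01], [-1.01, 2.22], [0.06, 2.58], [-1.02, 4.17], [0.09, 2.62], [-3.14, 3.14]. Speed limits (rad/s): [2.57, 2.57, 3.14, 3.14, 3.14, 3.14].

### API

Orientations are given as a unit quaternion [x, y, z, w].
In Python, from bench import manip gives the robot as it stands. Calls block until the motion is done:
- manip.move_ptp(position, orientation): joint-space move of the TCP to a pose.
- manip.move_l(position, ori=None, speed=0.15): straight line of the TCP; ori=None keeps the orientation; speed is the mean speed in m/s.
- manip.movej(angles): joint-space move.
- manip.grip(opening, f_grip=None): opening from 0.0 (shut) to 1.0 (fully open); f_grip is the grip in N (None keeps the last); returns when the fingers have stopped.
- manip.dwell(seconds).
- manip.inverse_kinematics(position, orientation): joint angles nearest the present ones, or None.
- manip.grab_frame(name): name is "side" or "top" or "wrist"; returns a dict with "color" (400x640x3 uint8, red, green, blue), "fx", "fy", "cx", "cy" (pixels), "world_to_cam" (4x4, takes a point from world to camera coordinates). Camera axes: x right, y down, z forward; pixel columns grow to the right and rows downward; lengths in m; the calibration is good to about 2 mm. A picture is of the moment at which its call begins. There is no depth.
A pose or a line that the arm cannot do raises manip.PlanningError and nothing moves.
- manip.finish_job(): hands the job in; it is judged then, once.
Readings, each from a call of its own:
- manip.current_t(): time.
- manip.current_joints(): joint angles.
- manip.current_qvel(): joint speeds.
- manip.current_effort(): joint torques, N m.
- manip.current_eef_pos(): TCP position.
- manip.current_tcp_rot(): TCP orientation.
- manip.current_contact_force(): force on the tool from outside, world axes, zero at the start.
- manip.current_ft_torque(): the same for the moment, N m.
- manip.current_width(): opening from 0.0 (shut) to 1.0 (fully open).
- manip.current_grip_force(): force on a finger pad.
Only numpy, scipy, OpenCV 4.12 (cv2) and the standard library are available. Lean on these libraries where they do the work, as an engineer would, in place of code of your own. Each camera call takes 0.05 s, during which the arm holds its last target. There are 200 camera calls.

## Working session

There is one attempt and no reset: what is moved stays moved. The work goes in short steps, each a Python script; the robot and the scene stay as the last script left them, time stands still between calls to the robot, and variables do not carry over. Pictures are saved under pics/ and viewed, at most 10 in all, crops included, and the job is handed in when it is done.

```bash
mkdir -p pics; ls
python3 - <<'E'
from bench import manip
import cv2,numpy as np
for n in ("top","side"):
    f=manip.grab_frame(n); cv2.imwrite(f"pics/{n}0.png",f["color"][:,:,::-1]); print(n,f["fx"],f["cx"],f["cy"],np.round(f["world_to_cam"],4).tolist())
print(manip.hold_point_z, manip.current_t())
E
```

```text
pics
top 441.88010884587015 320.2203738479339 199.20997624754463 [[0.0211, -0.9997, 0.0145, -0.0117], [-0.9958, -0.0223, -0.0886, 0.4876], [0.0889, -0.0126, -0.996, 1.4885], [0.0, 0.0, 0.0, 1.0]]
side 415.26617698109436 322.89531197134556 198.75879701004993 [[-0.9919, -0.1262, -0.0178, 0.5116], [-0.0576, 0.5687, -0.8205, 0.113], [0.1137, -0.8128, -0.5714, 1.2019], [0.0, 0.0, 0.0, 1.0]]
-0.0187 0.1
```

View pics/top0.png

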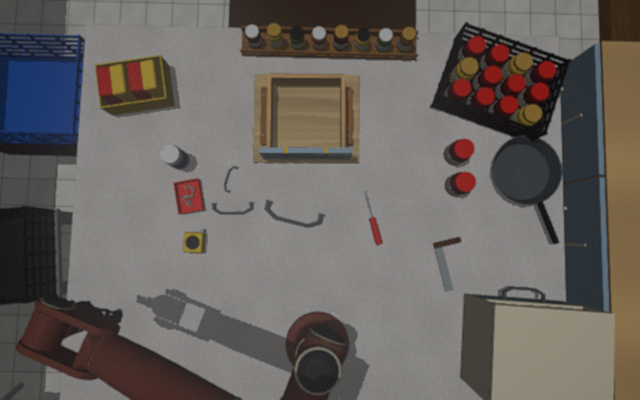

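View pics/side0.png

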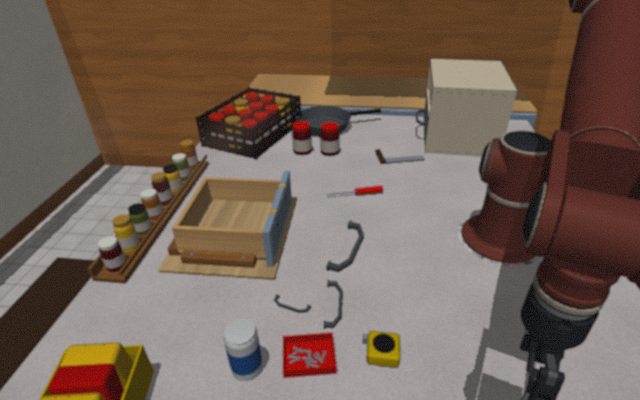

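The top view shows three bows: small at (231,179), large at (295,213) and the middle-sized one at (232,208), with its feet at about (213,205) and (253,205) facing the drawer. The drawer front is at about (306,152). The side view agrees. Next I'll get coarse positions and then a wrist close-up.

```bash
cat > h.py <<'E'
from bench import manip
import cv2,numpy as np
from scipy.spatial.transform import Rotation as R
def ray(f,uv):
    uv=np.atleast_2d(np.asarray(uv,float)); T=np.asarray(f["world_to_cam"])
    d=np.c_[(uv[:,0]-f["cx"])/f["fx"],(uv[:,1]-f["cy"])/f["fy"],np.ones(len(uv))]
    return -T[:3,:3].T@T[:3,3], d@T[:3,:3]
def onplane(f,uv,n,p):     # rays onto the plane n.(X-p)=0
    o,d=ray(f,uv); n=np.asarray(n,float)
    return o+d*((np.asarray(p)-o)@n/(d@n))[:,None]
def onz(f,uv,z): return onplane(f,uv,[0,0,1],[0,0,z])
def proj(f,X):
    T=np.asarray(f["world_to_cam"]); c=np.atleast_2d(X)@T[:3,:3].T+T[:3,3]
    return np.c_[c[:,0]/c[:,2]*f["fx"]+f["cx"],c[:,1]/c[:,2]*f["fy"]+f["cy"]]
def save(n,f,box=None,s=1):
    c=f["color"][:,:,::-1]
    if box: c=c[box[1]:box[3],box[0]:box[2]]
    cv2.imwrite(f"pics/{n}.png",cv2.resize(c,None,fx=s,fy=s,interpolation=cv2.INTER_CUBIC))
def down(yaw): # tool z down, tool y at world angle yaw
    y=np.array([np.cos(yaw),np.sin(yaw),0]); z=np.array([0,0,-1.]); return R.from_matrix(np.c_[np.cross(y,z),y,z]).as_quat()
E
python3 - <<'E'
from h import *
f=manip.grab_frame("top")
g=f["color"].max(2).astype(int)
m=(g<105).astype(np.uint8); m[:, :205]=0; m[:,262:]=0; m[:195]=0; m[222:]=0
n,l,st,ce=cv2.connectedComponentsWithStats(m)
for i in range(1,n):
    if st[i,4]>20:
        ys,xs=np.where(l==i); P=onz(f,np.c_[xs,ys],.008); print(st[i],P.min(0),P.max(0)); r=cv2.minAreaRect(P[:,:2].astype(np.float32)*1000);print(r)
c=f["color"].astype(int); b=((c[...,2]-c[...,0])>18).astype(np.uint8); b[:140]=0;b[165:]=0;b[:,:250]=0;b[:,365:]=0
ys,xs=np.where(b); print(xs.min(),xs.max(),ys.min(),ys.max())
ye=((c[...,0]-c[...,2])>90).astype(np.uint8); ye[:140]=0;ye[160:]=0;ye[:,:250]=0;ye[:,365:]=0
n,l,st,ce=cv2.connectedComponentsWithStats(ye)
for i in range(1,n): print(st[i],ce[i],onz(f,ce[i],.132))
for e in ((262,157),(351,157)): print(onz(f,e,.06))
print(R.from_quat(manip.current_tcp_rot()).as_matrix().round(3).tolist())
w=manip.grab_frame("wrist"); T=np.array(w["world_to_cam"]); cp=-T[:3,:3].T@T[:3,3]
print(w["fx"],"cam",cp,"axis",T[2,:3],manip.current_eef_pos())
E
```

```text
[212 202  42  13 185] [0.43041231 0.22901355 0.008     ] [0.47410505 0.37007617 0.008     ]
((450.63922119140625, 298.96917724609375), (40.66497802734375, 140.60533142089844), 2.7962286472320557)
260 351 148 152
[285 148   2   5  10] [285.5 150. ] [[0.6331886  0.11459079 0.132     ]]
[325 148   2   5  10] [325.5 150. ] [[ 0.63626585 -0.01321587  0.132     ]]
[[0.62195407 0.19760324 0.06      ]]
[[ 0.62907448 -0.10105292  0.06      ]]
[[-0.973, 0.229, -0.001], [0.229, 0.973, -0.001], [0.0, -0.002, -1.0]]
289.5654574414927 cam [0.07536422 0.62237532 0.3724019 ] axis [ 0.26633227 -0.06294684 -0.96182369] [0.14281585 0.6080558  0.23053094]
```

Run:
```python
from h import *
for yaw in (.049,.049+np.pi):
    print(yaw, manip.inverse_kinematics([.435,.298,.2],down(yaw)), manip.inverse_kinematics([.59,.05,.09],down(yaw-.025)))
# look at the drawer front: tool tilted forward, tool x away from the drawer & up
def look(p,t):
    z=np.array([np.sin(t),0,-np.cos(t)]); x=np.array([-np.cos(t),0,-np.sin(t)]); return R.from_matrix(np.c_[x,np.cross(z,x),z]).as_quat()
for p,t in (([.45,.05,.25],.4),([.42,.05,.25],.6),([.4,.05,.22],.8)): print(manip.inverse_kinematics(p,look(p,t)))
manip.move_ptp([.42,.05,.25],look(0,.6))
f=manip.grab_frame("wrist"); save("w_front",f)
print(np.array(f["world_to_cam"]).round(4).tolist(),manip.current_t())
print("pred holes",proj(f,[[.625,.114,.087],[.628,-.014,.087]]))
```

```text
0.049 [ 4.59437262e-01 -1.61835372e-01  1.87171291e+00 -4.44089210e-16
  1.43171512e+00  4.10437262e-01] [-4.11000863e-02  1.03018416e-01  1.80598151e+00 -4.44089210e-16
  1.23259273e+00 -6.51000863e-02]
3.190592653589793 [ 4.59437262e-01 -1.61835372e-01  1.87171291e+00 -4.44089210e-16
  1.43171512e+00 -2.73115539e+00] [-4.11000863e-02  1.03018416e-01  1.80598151e+00 -4.44089210e-16
  1.23259273e+00  3.07649257e+00]
[-0.07136863 -0.71112735  2.21323724  0.02935937  1.24052845 -1.64607169]
[-0.09326614 -1.0086551   2.39884516  0.05753964  1.15404421 -1.67115648]
None
[[-0.0009, 1.0, 0.0014, -0.0488], [0.6388, -0.0005, 0.7694, -0.4329], [0.7694, 0.0016, -0.6388, -0.0077], [0.0, 0.0, 0.0, 1.0]] 2.4667
pred holes [[362.86574044 224.86829272]
 [274.37622511 226.11622185]]
```

View pics/w_front.png

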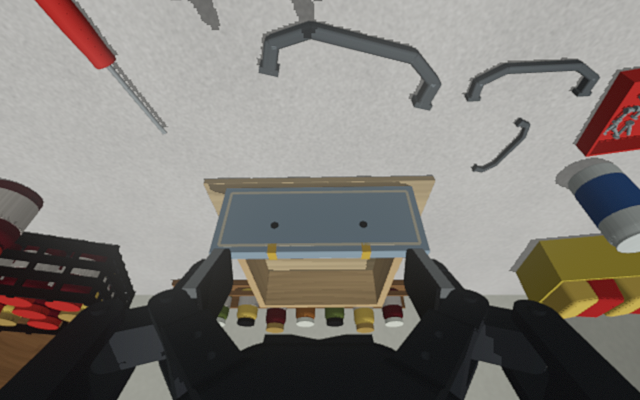

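The wrist view (upside down) shows the holes at about (275,225) and (363,225), with the tabs just below them. The middle handle is at about (530,78). Now I'll measure the holes and look at the handle from above.

```bash
cat >> h.py <<'E'
def holes(f,guess):
    g=f["color"].max(2).astype(float); out=[]
    for u,v in proj(f,guess).round().astype(int):
        r=12; w=g[v-r:v+r+1,u-r:u+r+1]; bg=np.median(w); wt=np.clip(bg*.8-w,0,None)
        yy,xx=np.mgrid[-r:r+1,-r:r+1]; out.append([u+(wt*xx).sum()/wt.sum(),v+(wt*yy).sum()/wt.sum()])
    return np.array(out)
E
python3 - <<'E'
from h import *
f=manip.grab_frame("wrist")
uv=holes(f,[[.625,.114,.087],[.628,-.014,.087]]); X=onz(f,uv,.087); print(uv,X,np.linalg.norm(X[0]-X[1]))
t=manip.grab_frame("top"); 
manip.move_ptp([.44,.298,.2],down(.049))
f=manip.grab_frame("wrist"); save("w_h",f); print(proj(f,[[.434,.299,.012],[.47,.235,.012],[.47,.363,.012]]),np.array(f["world_to_cam"]).round(3).tolist())
E
```

```text
[[362.81214311 224.02260809]
 [274.07561065 224.92009329]] [[ 0.62272864  0.11373629  0.087     ]
 [ 0.62485577 -0.01397483  0.087     ]] 0.12772883862821346
[[312.59545952 179.15507369]
 [339.72480049 232.03096157]
 [347.81438531 123.64808348]] [[0.999, 0.049, 0.001, -0.454], [0.047, -0.961, 0.273, 0.237], [0.014, -0.272, -0.962, 0.423], [0.0, 0.0, 0.0, 1.0]]
```

View pics/w_h.png

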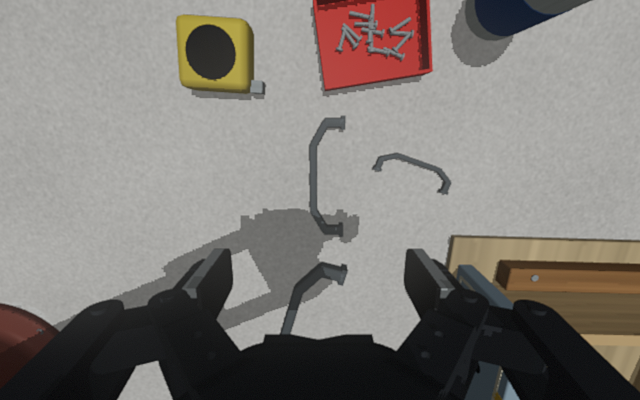

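Run:
```python
from h import *
f=manip.grab_frame("wrist"); c=f["color"].astype(int)
g=c.max(2); print(g[165:190:6,300:330:2])
for th in (80,95):
    m=(g<th).astype(np.uint8); m[:105]=0;m[250:]=0;m[:,:290]=0;m[:,362:]=0
    n,l,st,ce=cv2.connectedComponentsWithStats(m); i=1+st[1:,4].argmax(); print(th,st[i])
    ys,xs=np.where(l==i); P=onz(f,np.c_[xs,ys],.009)
    k=cv2.minAreaRect(P[:,:2].astype(np.float32)*1000); print(k)
    b=(ys>155)&(ys<200); q=P[b]; s=np.polyfit(q[:,1],q[:,0],1); print("bar slope",s, "x at .299",np.polyval(s,.299), P[:,1].min(),P[:,1].max(),P[:,0].max())
```

```text
[[166 170 173 169 158  85  93  92  88 166 165 164 167 169 166]
 [167 166 167 165 173  88  92  91  85 167 163 167 167 169 168]
 [167 166 164 168 144  81  93  90  89 167 168 169 168 165 170]
 [165 167 163 171 151  79  92  90  89 167 168 169 165 165 167]
 [175 170 167 170 174  85  92  90  89 170 168 167 166 168 170]]
80 [311 209  32  28 339]
((452.81292724609375, 242.83084106445312), (23.099937438964844, 48.39595413208008), 64.20779418945312)Traceback (most recent call last):
  File "<stdin>", line 9, in <module>
    raise TypeError("expected non-empty vector for x")
TypeError: expected non-empty vector for x
```

Run:
```python
from h import *
f=manip.grab_frame("wrist"); g=f["color"].max(2).astype(int)
r=np.arange(400)[:,None]; m=np.where(r<208,g<122,g<80).astype(np.uint8); m[:105]=0;m[245:]=0;m[:,:300]=0;m[:,352:]=0
n,l,st,ce=cv2.connectedComponentsWithStats(m); i=1+st[1:,4].argmax(); print(st[i])
ys,xs=np.where(l==i); P=onz(f,np.c_[xs,ys],.010)
print(cv2.minAreaRect(P[:,:2].astype(np.float32)*1000))
b=(ys>157)&(ys<198); s=np.polyfit(P[b,1],P[b,0],1); print("bar",s,np.polyval(s,.299))
print("ends",P[:,1].min(),P[:,1].max(),P[:,0].max())
for lo,hi in ((110,135),(218,245)):
    k=(ys>lo)&(ys<hi)&(xs>330); print(P[k].mean(0),P[k].min(0),P[k].max(0))
```

```text
[309 116  36  92 922]
((439.31658935546875, 320.3804626464844), (111.38389587402344, 31.352420806884766), 73.95524597167969)
bar [-0.05537528  0.45074561] 0.43418839782976365
ends 0.26440781373379635 0.37079521707392715 0.4664529322458612
[0.45928734 0.36286248 0.01      ] [0.45134838 0.35451011 0.01      ] [0.46645293 0.37079522 0.01      ]<stdin>:10: RuntimeWarning: Mean of empty slice.
  ret = um.true_divide(
Traceback (most recent call last):
ValueError: zero-size array to reduction operation minimum which has no identity
```

Run:
```python
from h import *
manip.grip(.6,60)
q=down(.055); x,y=.4343,.298
manip.move_ptp([x,y,.09],q); manip.move_l([x,y,.003],speed=.1)
print("F",manip.current_contact_force(),manip.current_eef_pos())
manip.grip(0,60); print(manip.current_width(),manip.current_grip_force(),manip.current_contact_force())
manip.move_l([x,y,.11],speed=.1); manip.dwell(.3)
print(manip.current_width(),manip.current_grip_force(),manip.current_contact_force(),manip.current_t())
# stand off in front of the holes, handle y along the front
H=(np.array([.62273,.11374])+[.62486,-.01397])/2; yaw=.0167; n=np.array([np.cos(yaw),np.sin(yaw)])
p=H-n*(.036+.06); manip.move_ptp([*p,.2],down(yaw)); manip.move_l([*p,.084],speed=.15)
for k in ("wrist","side","top"):
    f=manip.grab_frame(k); save(k+"_s",f)
    if k=="side": print(proj(f,[[*H,.087]])); save("side_c",f,(200,150,400,300),4)
print(manip.current_eef_pos())
```

```text
F [ 0.67804738 -0.08096381  0.67182452] [0.43499509 0.29834818 0.00380859]
0.07959037759093376 61.71260118484497 [-0.83526594 -0.5606498   4.26836133]
0.07916003180343077 61.17757558822632 [-0.0954113   0.1295383  -0.61257196] 8.4667
[[282.52352828 210.73732205]]
[0.52887569 0.04827461 0.08549937]
```

View pics/wrist_s.png

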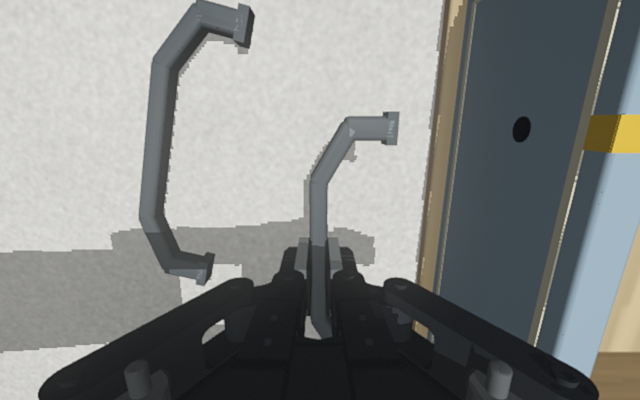

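View pics/side_c.png

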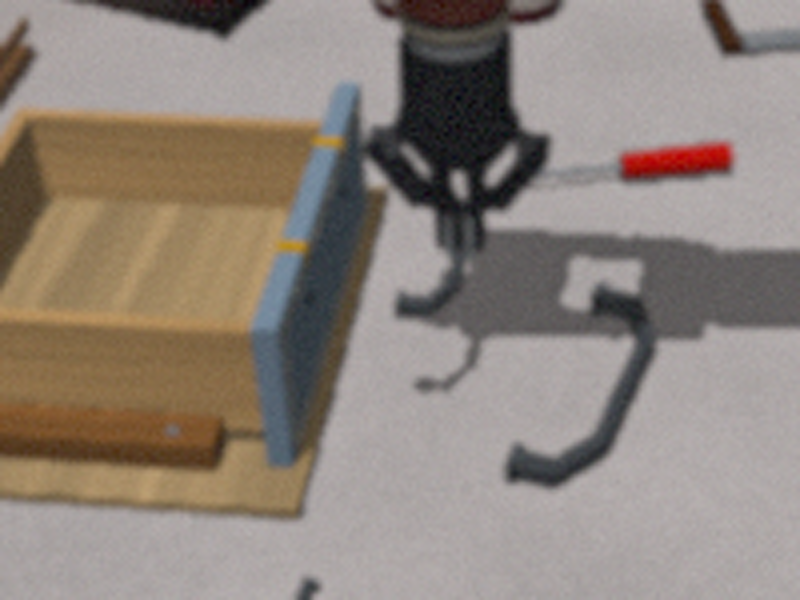

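The wrist view shows the middle handle gripped by its bar, with the left foot's end at about (392,128) and the left hole at (521,129). The side crop confirms it: the large and small handles still lie on the table. Now I'll measure foot against hole in the same image.

Run:
```python
from h import *
f=manip.grab_frame("wrist"); g=f["color"].max(2).astype(int); e=manip.current_eef_pos(); print(e,R.from_quat(manip.current_tcp_rot()).as_matrix().round(4).tolist())
uv=holes(f,[[.62273,.11374,.087]]); 
w=g[105:155,497:547]; ys,xs=np.where(w<45); uv2=[xs.mean()+497,ys.mean()+105]; print("hole",uv,uv2,len(xs),onz(f,[uv2],.087))
print(g[105:152:3,380:404:2]); 
print("bar rows"); 
zt=e[2]+.0022+.006
pts=[]
for v in range(185,232,4):
    xs=np.where(g[v,295:345]<128)[0]+295; print(v,xs.min(),xs.max(),end="; "); pts.append([(xs.min()+xs.max())/2,v])
save("foot",f,(290,95,430,215),5)
```

```text
[0.52871744 0.04825515 0.08533176] [[-0.0168, 0.9999, 0.0024], [0.9999, 0.0168, -0.0001], [-0.0002, 0.0024, -1.0]]
hole [[520.46386719 128.08203125]] [np.float64(519.7204610951009), np.float64(128.35734870317003)] 347 [[0.62303167 0.11377018 0.087     ]]
[[208 211 214 214 211 212 214 211 208 209 211 212]
 [209 211 214 214 213 211 211 211 211 213 215 212]
 [213 199 185 178 175 174 173 175 175 173 208 211]
 [214 185  70  73 106 124 123 122 120 120 203 210]
 [109 109 112  86 109 124 122 121 120 123 218 213]
 [130 130 129 131 136 126 127 123 120 136 215 210]
 [129 129 129 129 131 128 128 124 119 153 213 206]
 [127 127 127 126 150 155 126 130 119 169 212 209]
 [127 126 127 125 149 151 143 126 117 177 211 211]
 [124 123 123 123 123 150 125 120 117 188 211 212]
 [122 123 123 123 123 121 123 120 117 194 212 211]
 [106 107 108 109 121 121 120 120 119 204 208 209]
 [176  73  73  95 121 120 120 120 119 210 212 209]
 [208 193 143 103 121 120 120 120 124 216 211 211]
 [210 212 213 210 207 208 210 215 213 209 213 215]
 [211 214 214 213 211 211 209 211 212 210 213 215]]
bar rows
185 309 327; 189 309 326; 193 309 326; 197 309 326; 201 309 326; 205 309 326; 209 309 326; 213 309 326; 217 309 326; 221 309 326; 225 309 326; 229 309 327;
```

View pics/foot.png

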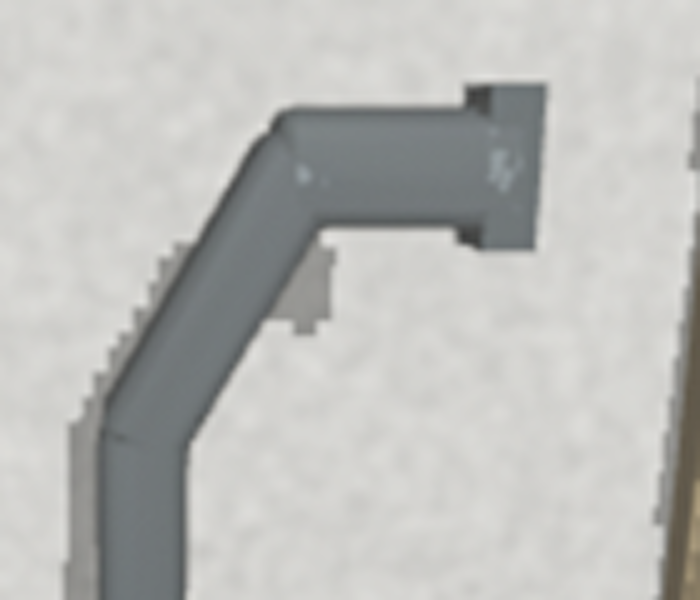

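Run:
```python
from h import *
f=manip.grab_frame("wrist"); e=np.array(manip.current_eef_pos()); Rt=R.from_quat(manip.current_tcp_rot()).as_matrix()
o=lambda x,y:(290+x/5-.5,95+y/5-.5)
for dz in (.006,.0082,.0105):
    P=onz(f,[o(547,85),o(535,250),o(490,85),o(482,250)],e[2]+dz); print(dz,np.linalg.norm(P[0]-P[1]),(P-e).round(4).tolist())
    B=onz(f,[(317.5,190),(317.5,229)],e[2]+dz); print("   bar",(B-e).round(4).tolist(), "yaw",np.arctan2(-(B[0]-B[1])[0],(B[0]-B[1])[1]))
t=manip.grab_frame("top"); s=manip.grab_frame("side")
print(proj(t,e+[.036,.065,.008]),proj(s,e+[.036,.065,.008]))
```

```text
0.006 0.01460425326266622 [[0.0355, 0.072, 0.006], [0.0357, 0.0574, 0.006], [0.0303, 0.0719, 0.006], [0.0308, 0.0573, 0.006]]
   bar [[-0.0005, 0.0351, 0.006], [-0.0002, 0.015, 0.006]] yaw 0.016392710692174548
0.0082 0.014368472221069037 [[0.0349, 0.0719, 0.0082], [0.0351, 0.0575, 0.0082], [0.0298, 0.0718, 0.0082], [0.0303, 0.0575, 0.0082]]
   bar [[-0.0005, 0.0356, 0.0082], [-0.0002, 0.0158, 0.0082]] yaw 0.01639271069217393
0.0105 0.014121973859399242 [[0.0343, 0.0718, 0.0105], [0.0345, 0.0577, 0.0105], [0.0293, 0.0717, 0.0105], [0.0298, 0.0576, 0.0105]]
   bar [[-0.0005, 0.0362, 0.0105], [-0.0002, 0.0167, 0.0105]] yaw 0.016392710692170905
[[286.07780368 173.08538173]] [[299.07142454 224.16161973]]
```

Run:
```python
from h import *
H=(np.array([.62303,.11377])+[.62486,-.01397])/2; yaw=.0167; n=np.array([np.cos(yaw),np.sin(yaw)]); q=down(yaw)
z=.0835
p=H-n*(.036+.010); manip.move_l([*p,z],q,speed=.08); manip.dwell(.3)
fn=lambda:-(np.array(manip.current_contact_force())[:2]@n)
b=np.mean([fn() for _ in range(5)]); e=np.array(manip.current_eef_pos()); print("base",b,"eef",e,"cmd",p,z)
d=e-[*p,z]; z-=e[2]-.0848
p=p-n*0+np.array([-n[1],n[0]])*(-(d[:2]@[-n[1],n[0]]))
s=0
while s<.016:
    s+=.0005; manip.move_l([*(p+n*s),z],q,speed=.01); F=fn()-b
    if F>1.5:
        manip.dwell(.1); F=fn()-b; print(round(s,4),F,manip.current_eef_pos())
        if F>3: break
np.save("st.npy",[*p,z,s,b]); print(s,F,manip.current_eef_pos(),manip.current_t(),manip.current_contact_force())
f=manip.grab_frame("wrist"); save("w_c",f)
f=manip.grab_frame("side"); save("s_c",f,(220,160,370,270),5)
```

```text
base 0.20248611566667035 eef [0.57770695 0.04913834 0.08355266] cmd [0.57795141 0.04913184] 0.0835
0.011 1.4487857928488173 [0.58858556 0.04925259 0.08458827]
0.0115 4.922191014508967 [0.58859642 0.04928968 0.08443482]
0.011500000000000007 4.922191014508967 [0.58859642 0.04928968 0.08443482] 17.8917 [-5.11356929 -0.70787033  1.19970437]
```

View pics/w_c.png

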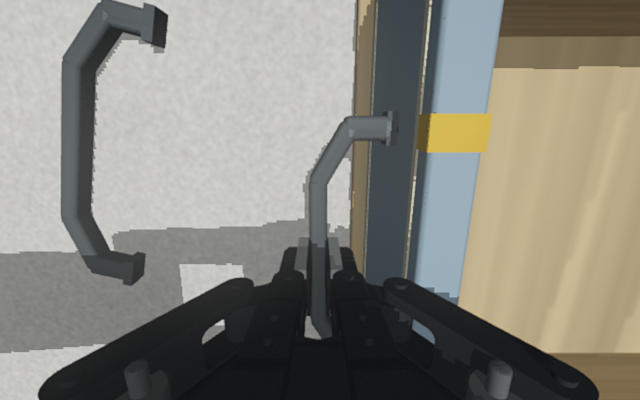

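View pics/s_c.png

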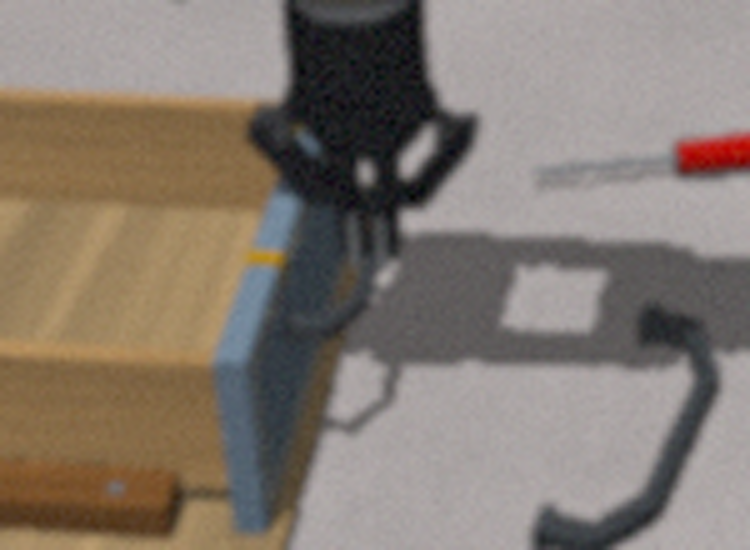

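Both feet are at the face: in the wrist view the foot end is at (392,128), in line with the tab at about (455,133). The side crop shows the foot at the hole location. Now I'll check the sideways alignment against the tab and raise the push to about 10 N.

Run:
```python
from h import *
px,py,z,s,b=np.load("st.npy"); p=np.array([px,py]); yaw=.0167; n=np.array([np.cos(yaw),np.sin(yaw)]); q=down(yaw)
fn=lambda:-(np.array(manip.current_contact_force())[:2]@n)-b
f=manip.grab_frame("wrist"); c=f["color"].astype(int)
m=((c[...,0]-c[...,2])>110)&(np.arange(640)>430)&(np.arange(640)<490)&(np.arange(400)[:,None]<200)
ys,xs=np.where(m); e=np.array(manip.current_eef_pos()); T=onz(f,[[xs.mean(),ys.mean()]],.132)[0]
k=c.max(2)[:,391]; print(k[104:152])
print("tab",T,ys.min(),ys.max(),"along front from TCP",(T-e)[:2]@[-n[1],n[0]])
for i in range(12):
    F=np.mean([fn() for _ in range(3)])
    if F>9: break
    s+=.0003; manip.move_l([*(p+n*s),z],q,speed=.01); manip.dwell(.15)
    print(round(s,4),fn())
manip.dwell(1); print([round(fn(),2) for _ in range(5)],manip.current_eef_pos(),manip.current_ft_torque(),manip.current_grip_force(),manip.current_t())
np.save("st.npy",[*p,z,s,b])
f=manip.grab_frame("wrist"); save("foot2",f,(340,95,440,170),7)
```

```text
[ 78  78  78  77  78  77  83 100 107 108 106 107 108 107 107 106 109 111
 102 110 109 103 106 110 114 112  85  65  65  66  67  67  65  65  64  64
  64  65  64  64  64  71  76  77  77  77  76  77]
tab [0.63259297 0.11400434 0.132     ] 114 151 along front from TCP 0.06395855201575429
0.0118 5.976117988157482
0.0121 6.923011366368918
0.0124 7.197963769427575
0.0127 8.908752035386664
0.013 9.92371043508455
[np.float64(10.09), np.float64(10.09), np.float64(10.09), np.float64(10.09), np.float64(10.09)] [0.58861583 0.04929604 0.08417815] [-0.19782314  1.61391905  0.0240326 ] 61.65866732597351 21.0417
```

View pics/foot2.png

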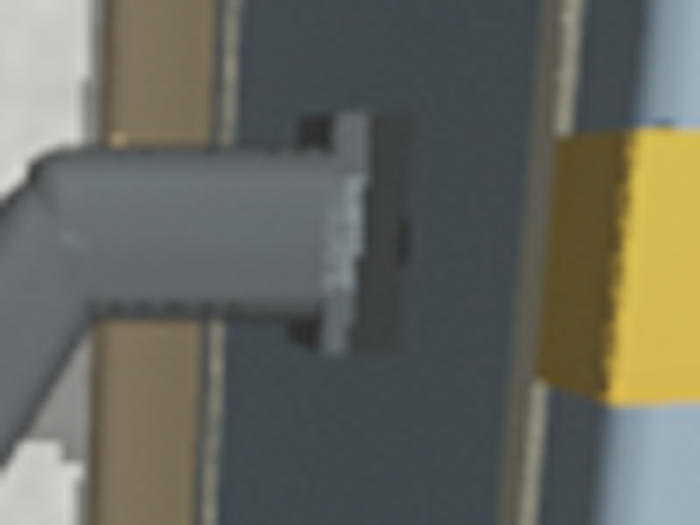

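The push is steady at 10.1 N. In the crop the foot lies flat on the face, with only a thin sliver of hole showing above it at about (405,240). That puts the foot roughly 1 mm off centre, well within the 4 mm tolerance, so I'm handing it in.

```bash
python3 -c "
from bench import manip
print(manip.current_contact_force()); print(manip.finish_job())"
```

```text
[-9.22384859 -1.92900158  5.04362664]
the job is handed in; nothing more can be done
None
```

I handed the job in with the middle-sized handle still gripped and both feet against the drawer front over the holes, about 1 mm off centre by my estimate; the push last read about 10 N, and no pass/fail result came back.

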